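Set and lock the dosing dial with a fingertip

TASK

Set the dosing unit for the next batch: with a fingertip, push its round dial round by the upright peg until the index line on the dial lines up with the one long line of the scale ring around it, then press the round lock plunger beside the dial fully down. Nothing is to be grasped: push lightly, do not pinch the peg, do not lift the dial off its seat, and leave the bottles and the beaker where they stand.

Things in the scene. Friction and masses are not known exactly. Their poses are not given: they have to be found in the camera images.
- unit: Dosing unit: grey box fixed on the worktop, 190 x 260 mm (its x, y) and 50 mm high, with a flat aluminium top; origin at the centre of its underside, z up, x away from the robot at yaw 0. The dial's axis stands at x 0, y -30 mm, the lock plunger's at x 0, y +90 mm in this frame.
- dial_center (a point): Point on the dial's vertical axis at the height of the dial's flat top face, 68 mm above the worktop. The dial is a steel disc 128 mm across with a bevelled rim; in its middle is a 3 mm high cap 18 mm across.
- dial_index (a point): Outer end of the dial's index line (dark, 4 mm wide, the only line on the dial), 65 mm from the axis and 66 mm above the worktop. It turns with the dial.
- target_line (a point): Inner end of the long line of the scale ring (dark, 4 mm wide, 22 mm long), 65 mm from the dial's axis, 58 mm above the worktop. The ring is a fixed aluminium disc 184 mm across under and around the dial; its other 23 lines, every 15 degrees, are only 7 mm long and 2 mm wide. The index is lined up when dial_index is above this point (same x and y).
- peg_top (a point): Top centre of the dial's upright finger peg: a black round sleeve 14 mm across that spins freely on its pin (18 mm across at its foot), 30 mm high above the dial's face (top 98 mm above the worktop), 45 mm from the axis, straight across the axis from the index line (half a turn away). It turns with the dial.
- dial (a joint): Angle of the dial in rad, growing counter-clockwise seen from above; at 0 the index line points along the unit's own -x. It turns freely either way more than a full turn, with light friction (about 1.5 N at the peg) and stays where it is left.
- dial_lift (a joint): How far the dial has been lifted off its seat, in m: 0 is seated, where its own weight (0.5 kg) holds it; it can be pulled up to 0.015 and must not be.
- lock (a joint): How far the lock plunger is pressed, in m: 0 up, 0.008 fully down at its stop. It moves straight down against about 3 N of friction and stays where it is left.
- lock_top (a point): Centre of the flat top of the lock plunger, a round black button 28 mm across, standing 73 mm above the worktop when up and 65 mm when fully down.
- capped_bottle: Loose clear bottle with black cap, 33 mm across, 79 mm high; origin at the centre of its underside. Bystander.
- small_beaker: Loose clear plastic beaker, 45 mm across, 50 mm high; origin at the centre of its underside. Bystander.
- open_bottle: Loose clear bottle without cap, 33 mm across, 78 mm high; origin at the centre of its underside. Bystander.

How it is judged:
By the outcome, as a careful person would: the job done as asked, in the order asked, and still so for the second after the job is handed in, with the robot touching nothing.
It also fails if it takes over 51 s, if anything falls off the work surface, if the arm or the gripper's body presses on something with over 40 N, if the wrist force passes 120 N, or if a joint passes its speed limit or range.

ROBOT

A 6-joint arm with a two-finger parallel gripper is mounted at the origin on a cart in front of the work surface, level with it; the furniture and walls round the work are solid. World frame = base frame: x ahead of the robot, y to its left, z up, the work surface at z = 0. Lengths are in m, angles in rad, forces in N, time in s.
With the tool pointing down it reaches from about 0.225 to 0.725 m from the base axis. Payload 3.1 kg.
Tool frame: the origin (TCP) lies between the finger pads; the fingertips stand 22 mm ahead of it and the grasp point (between the pads) lies 3 mm ahead of it; z points along the fingers, y is the line along which they close (so a half turn about z gives the same grasp; the last joint's range is limited). The gripper opens to 85 mm and grips with 20 to 120 N. Pads are 22 mm wide; open, the fingers measure 114 mm over their backs; the gripper's body (76 mm by 85 mm) begins 54 mm behind the grasp point. The pads swing forward as they close: fully open they stand 13 mm farther back than shut.
Start: joints at [-1.243, 0.048, 0.099, 1.622, 0, 1.443], TCP at [0.231, -0.471, 0.253] pointing down, gripper open.
Joint ranges: [-2.91, 2.91], [-0.99, 1.94], [-1.21, 1.42], [-2.12, 2.29], [-1.49, 1.47], [-3.14, 3.14]. Speed limits (rad/s): [2.79, 2.79, 3.14, 3.14, 3.14, 3.14].

INTERFACE

Orientations are given as a unit quaternion [x, y, z, w].
In Python, from plant import r gives the robot as it stands. The module is installed in compiled form; this text tells all that it offers.
- The arm moves only by the shell command python3 -m creep 'ROWS' [OPENING] [FORCE]. ROWS is JSON, a list of rows, each a list of 2 entries, a list of its own where there are three numbers: the shift along the tool's x, y, z in mm, then the turn about the tool's z in rad. A call has 1 to 20 rows; each row is the pose to reach, as a shift and turn from the pose commanded when the call began, along the tool's axes at that moment; what a row does not reach only later rows make up. A row lasts 1/8 s, in which the tool goes at most 62.5 mm and 10.7 degrees, less where a joint would pass 70% of its speed; a pose out of reach is approached as far as the arm can. A call with a gripper value outside its range is refused whole. OPENING is the closure in counts, from 0 (fully open) to 255 (shut), set as the call begins (- or left out, the last holds). The fingers move at their own pace and stop on an object; FORCE is the grip in N (left out, the last holds). Time passes only in rows, so rows that repeat a pose let the fingers close. It gives the time, the measured TCP pose, the force, the opening and the grip force at its end, in the units of the state.
- r.read_state(): the state, without advancing time (a new reading comes with each control period).
- r.capture(name): name is "scene" or "side" or "wrist"; returns (picture, depth): 384x512x3 uint8, red, green, blue; 384x512 float32, m along the optical axis (not along the pixel's ray), 0 where there is no reading.
- r.calibration(name): a dict with "fx", "fy", "cx", "cy" (pixels), "dist_coeffs" ([k1, k2, p1, p2, k3] as OpenCV has them; the pictures are not rectified), "camera_from_world" (4x4, takes a point from world to camera coordinates); the wrist camera has in their place "tool_from_camera" (4x4, takes a point from camera to tool coordinates, whose origin is the TCP and whose axes are the flange's). Camera axes: x right, y down, z forward; pixel columns grow to the right and rows downward; lengths in m; the calibration is good to about 2 mm. A picture is of the moment at which its call begins: read the wrist's pose just before it. calibration takes no time and is no camera call.
- r.sign_off(): hands the job in; it is judged then, once.
The state is a dict: "time_s": time; "qpos": joint angles; "dq": joint speeds; "effort": joint torques, N m; "position": TCP position; "tcp_rot": TCP orientation; "wrist_force": force on the tool from outside, world axes, zero at the start; "moment": the same for the moment, N m; "opening": finger opening in m; "grasp_force": force on a finger pad.
Only numpy, scipy, OpenCV 4.12 (cv2) and the standard library are available. Lean on these libraries where they do the work, as an engineer would, in place of code of your own. Each camera call takes 0.05 s, during which the arm holds its last target. There are 200 camera calls.

## Working session

There is one attempt and no reset: what is moved stays moved. The work goes in short steps, Python scripts to look and compute and a shell command to move; the robot and the scene stay as the last step left them, time stands still between calls to the robot, and variables do not carry over. Pictures are saved under pics/ and viewed, at most 10 in all, crops included, and the job is handed in when it is done.

```bash
mkdir -p pics
cat > h.py <<'E'
import numpy as np,cv2
from plant import r
from scipy.spatial.transform import Rotation as R
def cam(n,st=None):
    c=r.calibration(n);K=np.array([[c["fx"],0,c["cx"]],[0,c["fy"],c["cy"]],[0,0,1.]]);d=np.array(c["dist_coeffs"],float)
    if n=="wrist":
        T=np.eye(4);T[:3,:3]=R.from_quat(st["tcp_rot"]).as_matrix();T[:3,3]=st["position"];W=T@np.array(c["tool_from_camera"])
    else: W=np.linalg.inv(np.array(c["camera_from_world"]))
    return K,d,W
def px2w(n,uv,z,st=None):
    K,d,W=cam(n,st);p=cv2.undistortPoints(np.array([[uv]],float),K,d)[0,0]
    v=W[:3,:3]@[p[0],p[1],1];o=W[:3,3];return o+v*(z-o[2])/v[2]
def w2px(n,P,st=None):
    K,d,W=cam(n,st);C=np.linalg.inv(W);return cv2.projectPoints(np.array(P,float).reshape(-1,3),C[:3,:3],C[:3,3],K,d)[0].reshape(-1,2)
E
python3 - <<'E'
from h import *
s=r.read_state();print(s)
a,_=r.capture("scene");b,_=r.capture("side")
for n,i in(("scene",a),("side",b)):cv2.imwrite(f"pics/{n}0.png",cv2.resize(i[:,:,::-1],(800,600),interpolation=cv2.INTER_CUBIC))
E
```

```text
{'time_s': 0.0, 'qpos': array([-1.24279626e+00,  4.87042304e-02,  9.75694108e-02,  1.62198546e+00,
       -9.09895076e-06,  1.44301049e+00]), 'dq': array([ 9.06022229e-06, -3.15969071e-04,  1.34706271e-03,  1.20147380e-03,
       -7.08724353e-04,  2.83984732e-05]), 'effort': array([ 2.66317511e-04, -3.38773942e+01,  3.20019042e+01,  2.01104785e-02,
       -1.13227397e-04,  6.12071460e-07]), 'position': array([ 0.230898  , -0.47087067,  0.25212704]), 'tcp_rot': array([ 9.74143935e-01,  2.25925307e-01, -1.20654464e-04, -1.15570278e-03]), 'wrist_force': array([ 0.91825496, -0.08227487, -0.30873357]), 'moment': array([-0.00698097, -0.01969119, -0.02243049]), 'grasp_force': 0.0, 'opening': 0.08555349008219927}
```

View pics/scene0.png

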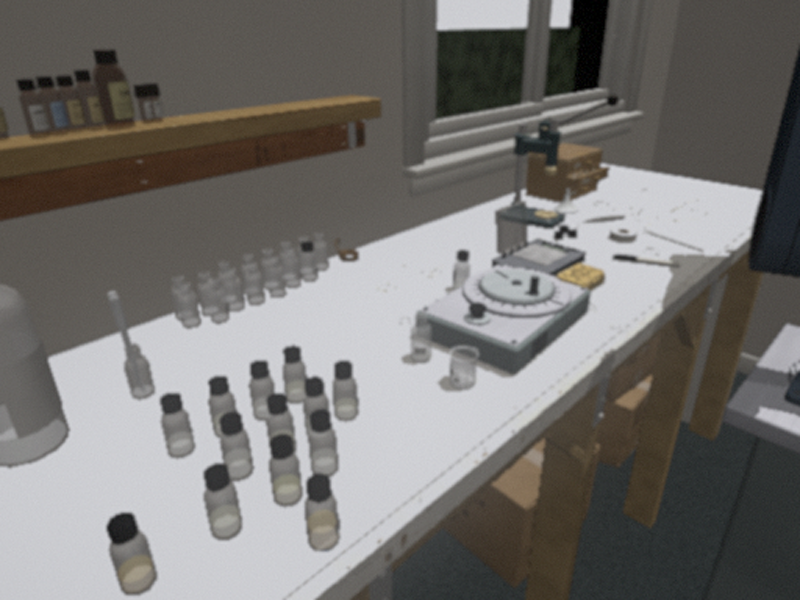

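View pics/side0.png

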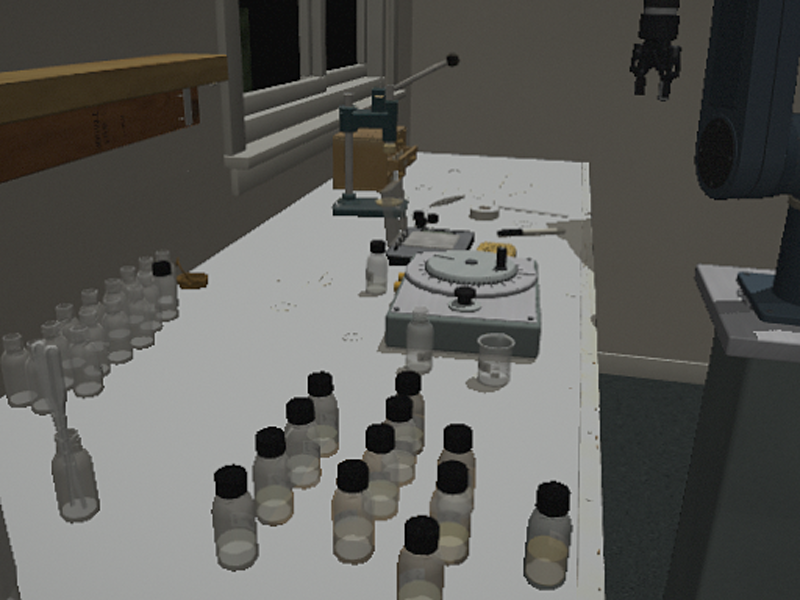

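The pictures (800x600) show the unit. In the scene view the dial cap is near (516,283), the peg top at (534,278) and the plunger top at (477,308). In the side view they are at (471,261), (501,249) and (464,290).

Run:
```python
from h import *
k=512/800
for n,L in(("scene",[(516,282,.071),(534,279,.098),(477,308,.073)]),("side",[(471,261,.071),(501,249,.098),(464,290,.073),(377,290,0),(420,370,0),(494,382,0)])):
  for u,v,z in L: print(n,z,px2w(n,(u*k,v*k),z).round(3))
s=r.read_state();M=R.from_quat(s["tcp_rot"]).as_matrix();print(M.round(3));print(np.array(r.calibration("wrist")["tool_from_camera"]).round(3))
```

```text
scene 0.071 [0.501 0.15  0.071]
scene 0.098 [0.455 0.171 0.098]
scene 0.073 [0.488 0.275 0.073]
side 0.071 [0.503 0.151 0.071]
side 0.098 [0.461 0.171 0.098]
side 0.073 [0.495 0.273 0.073]
side 0 [0.648 0.114 0.   ]
side 0 [0.531 0.36  0.   ]
side 0 [0.443 0.368 0.   ]
[[ 0.898  0.44  -0.001]
 [ 0.44  -0.898  0.002]
 [ 0.    -0.002 -1.   ]]
[[-0.001 -0.965 -0.261  0.066]
 [ 1.    -0.    -0.001  0.   ]
 [ 0.001 -0.261  0.965 -0.119]
 [ 0.     0.     0.     1.   ]]
```

```bash
python3 -m creep '[[[60,-50,-60],-0.15],[[523,-473,-60],-1.4],[[523,-473,-60],-1.4],[[523,-473,-60],-1.4],[[523,-473,-60],-1.4],[[523,-473,-60],-1.4],[[523,-473,-60],-1.4],[[523,-473,-60],-1.4],[[523,-473,-60],-1.4],[[523,-473,-60],-1.4],[[523,-473,-60],-1.4],[[523,-473,-60],-1.4],[[523,-473,-60],-1.4],[[523,-473,-60],-1.4],[[523,-473,-60],-1.4]]' 255 20
python3 - <<'E'
from h import *
s=r.read_state();a,_=r.capture("wrist");print(s["time_s"],s["qpos"].round(2),s["position"].round(3),s["tcp_rot"].tolist())
import json;json.dump(dict(position=s["position"].tolist(),tcp_rot=s["tcp_rot"].tolist()),open("w1.json","w"))
cv2.imwrite("pics/w1raw.png",a[:,:,::-1]);cv2.imwrite("pics/w1.png",cv2.resize(a[:,:,::-1],(800,600),interpolation=cv2.INTER_CUBIC))
E
```

```text
time_s: 1.98
position: [0.4923, 0.1824, 0.3135]
tcp_rot: [0.6, 0.8, -0.0, 0.0]
wrist_force: [0.2, 0.3, 0.0]
opening: 0.0001
grasp_force: 0.0
1.975 [ 0.23  0.07  0.25  1.74 -0.    1.51] [0.492 0.182 0.313] [0.6001686148777542, 0.7998734999965728, -0.00011545512275713055, 6.625002086448497e-05]
```

View pics/w1.png

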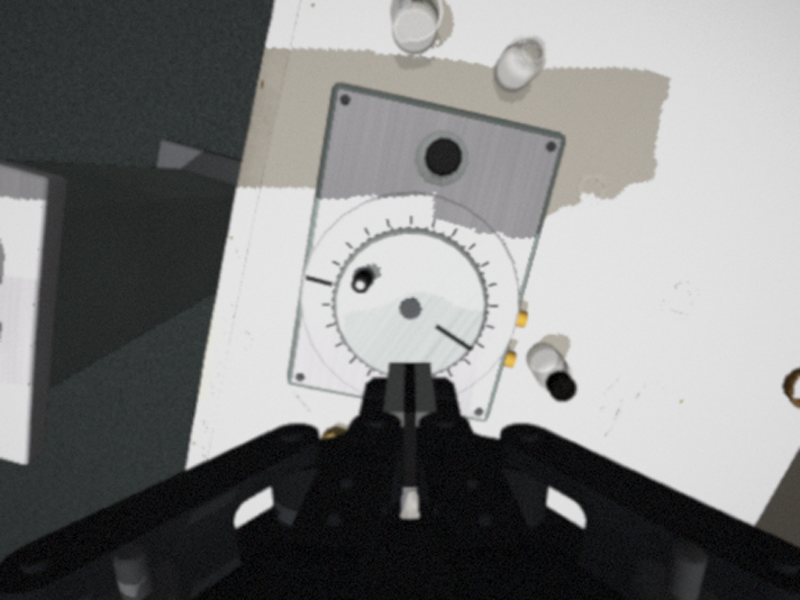

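The wrist view shows the dial cap at (410,308), the index line from (437,326) to (472,349), the peg top at (360,285), the long scale line from (305,278) to (331,284) and the plunger at (443,157).

Run:
```python
from h import *
import json;s=json.load(open("w1.json"))
k=.64;q=lambda u,v,z:px2w("wrist",(u*k,v*k),z,s)[:2]*1000
c=q(410,308,.071);i=q(472,349,.066);i2=q(437,326,.068);t=q(331,284,.058);t2=q(305,278,.058);p=q(360,285,.098);l=q(443,157,.073)
A=lambda v:np.degrees(np.arctan2(v[1],v[0])).round(1)
for n,v in dict(c=c,i=i,t=t,t2=t2,p=p,l=l).items():print(n,v.round(1),np.hypot(*(v-c)).round(1),A(v-c))
print("linedir",A(i-i2),A(t2-t),"toolyaw",A(R.from_quat(s["tcp_rot"]).as_matrix()[:2,0]))
for n,v in dict(bot=q(540,355,0),b2=q(520,70,.0),bk=q(415,45,0)).items():print(n,v.round(0))
```

```text
c [501.8 152. ] 0.0 0.0
i [561.7 131.2] 63.4 -19.2
t [434.8 150.2] 67.0 -178.4
t2 [413.1 149.1] 88.7 -178.1
p [459.6 165.6] 44.3 162.2
l [492.8 270. ] 118.3 94.4
linedir -18.7 -177.2 toolyaw 106.2
bot [644. 123.]
b2 [539. 362.]
bk [447. 355.]
```

```bash
python3 -m creep '[[[-34,-56,80],-2.53],[[-34,-56,80],-2.53],[[-34,-56,80],-2.53],[[-34,-56,80],-2.53],[[-34,-56,80],-2.53],[[-34,-56,80],-2.53],[[-34,-56,80],-2.53],[[-34,-56,80],-2.53],[[-34,-56,80],-2.53],[[-34,-56,80],-2.53],[[-34,-56,80],-2.53],[[-34,-56,80],-2.53],[[-34,-56,80],-2.53],[[-34,-56,80],-2.53],[[-34,-56,130],-2.53],[[-34,-56,175],-2.53],[[-34,-56,200],-2.53],[[-34,-56,211],-2.53],[[-34,-56,211],-2.53]]'
python3 - <<'E'
from h import *
s=r.read_state();M=R.from_quat(s["tcp_rot"]).as_matrix();print(s["qpos"].round(2),s["position"],s["wrist_force"])
yaw0=np.degrees(np.arctan2(M[1,0],M[0,0]));print(yaw0)
c=np.array([501.8,152]);p0=s["position"][:2]*1000
for th in list(range(160,0,-5)):
    a=np.radians(th);e=np.array([np.cos(a),np.sin(a)]);f=np.array([-e[1],e[0]])
    F=c+45*e+18*f;d=M[:2,:2].T@(F-p0)
    print(th,d.round(0),"turn",np.radians(((yaw0-(th+90)+180)%360)-180).round(2))
E
```

```text
time_s: 4.4
position: [0.448, 0.1347, 0.1022]
tcp_rot: [-0.582, 0.813, 0.0, -0.0]
wrist_force: [0.1, -0.0, 0.5]
opening: 0.0003
grasp_force: 0.0
[ 0.15 -0.08 -0.33  1.32 -0.   -1.09] [0.44800965 0.13466312 0.10223925] [ 0.06631412 -0.03351693  0.49304743]
-108.76338731215385
160 [-17.   0.] turn 0.02
155 [-21.   1.] turn 0.11
150 [-25.   2.] turn 0.2
145 [-29.   3.] turn 0.28
140 [-33.   3.] turn 0.37
135 [-37.   3.] turn 0.46
130 [-42.   2.] turn 0.55
125 [-46.   2.] turn 0.63
120 [-50.   0.] turn 0.72
115 [-54.  -1.] turn 0.81
110 [-58.  -3.] turn 0.89
105 [-61.  -5.] turn 0.98
100 [-65.  -8.] turn 1.07
95 [-68. -11.] turn 1.16
90 [-71. -14.] turn 1.24
85 [-73. -17.] turn 1.33
80 [-75. -21.] turn 1.42
75 [-77. -24.] turn 1.51
70 [-79. -28.] turn 1.59
65 [-80. -32.] turn 1.68
60 [-81. -36.] turn 1.77
55 [-82. -41.] turn 1.85
50 [-82. -45.] turn 1.94
45 [-82. -49.] turn 2.03
40 [-82. -53.] turn 2.12
35 [-81. -57.] turn 2.2
30 [-79. -61.] turn 2.29
25 [-78. -65.] turn 2.38
20 [-76. -69.] turn 2.47
15 [-74. -73.] turn 2.55
10 [-71. -76.] turn 2.64
5 [-68. -79.] turn 2.73
```

```bash
python3 -m creep '[[[-10,0,0],0],[[-17,0,0],0.02],[[-21,1,0],0.11],[[-25,2,0],0.2],[[-29,3,0],0.28],[[-33,3,0],0.37],[[-37,3,0],0.46],[[-42,2,0],0.55],[[-46,2,0],0.63],[[-50,0,0],0.72],[[-54,-1,0],0.81],[[-58,-3,0],0.89],[[-61,-5,0],0.98],[[-65,-8,0],1.07],[[-68,-11,0],1.16],[[-71,-14,0],1.24],[[-73,-17,0],1.33],[[-75,-21,0],1.42],[[-77,-24,0],1.51],[[-79,-28,0],1.59]]'
python3 - <<'E'
from h import *
s=r.read_state();M=R.from_quat(s["tcp_rot"]).as_matrix();print(s["position"],s["wrist_force"])
yaw0=np.degrees(np.arctan2(M[1,0],M[0,0]))
b,_=r.capture("side");cv2.imwrite("pics/side1.png",cv2.resize(b[140:240,220:370,::-1],(750,500),interpolation=cv2.INTER_CUBIC))
c=np.array([501.8,152]);p0=s["position"][:2]*1000
for th in list(range(65,0,-5))+[8,2]:
    a=np.radians(th);e=np.array([np.cos(a),np.sin(a)]);f=np.array([-e[1],e[0]])
    F=c+45*e+18*f;d=M[:2,:2].T@(F-p0)
    print(th,d.round(0),"turn",np.radians(((yaw0-(th+90)+180)%360)-180).round(2))
E
```

```text
time_s: 6.9
position: [0.5004, 0.2022, 0.1032]
tcp_rot: [0.173, 0.985, 0.001, 0.0]
wrist_force: [-1.2, 1.1, 0.4]
opening: 0.0
grasp_force: 0.7
[0.50043398 0.20223377 0.10323501] [-1.18110595  1.12601826  0.35416463]
65 [-4. -0.] turn 0.09
60 [-9.  1.] turn 0.18
55 [-13.   1.] turn 0.26
50 [-17.   2.] turn 0.35
45 [-21.   2.] turn 0.44
40 [-25.   1.] turn 0.52
35 [-30.   0.] turn 0.61
30 [-34.  -1.] turn 0.7
25 [-38.  -2.] turn 0.79
20 [-41.  -4.] turn 0.87
15 [-45.  -6.] turn 0.96
10 [-48.  -9.] turn 1.05
5 [-52. -11.] turn 1.14
8 [-50. -10.] turn 1.08
2 [-53. -13.] turn 1.19
```

View pics/side1.png

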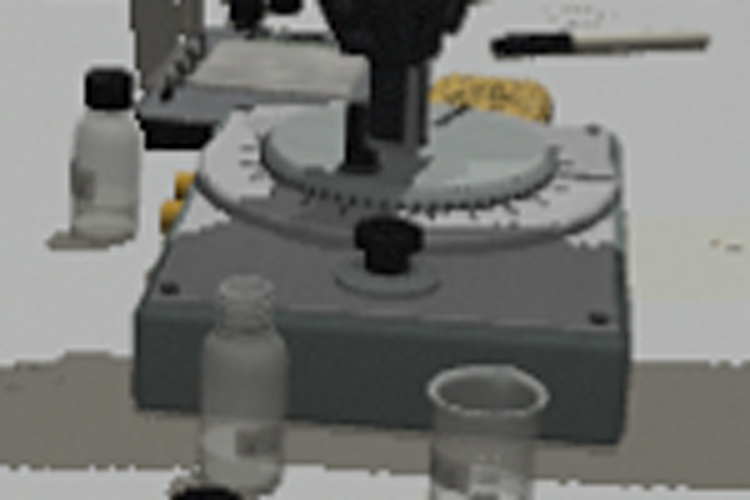

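The side crop shows the fingers behind the peg, which has been carried round to about (360,135), and the dial still seated. I'll push on to just short of the target, then rise and look.

```bash
python3 -m creep '[[[-4,0,0],0.09],[[-9,1,0],0.18],[[-13,1,0],0.26],[[-17,2,0],0.35],[[-21,2,0],0.44],[[-25,1,0],0.52],[[-30,0,0],0.61],[[-34,-1,0],0.7],[[-38,-2,0],0.79],[[-41,-4,0],0.87],[[-45,-6,0],0.96],[[-48,-9,0],1.05],[[-50,-10,0],1.08],[[-50,-10,0],1.08],[[-45,-1,0],1.08],[[-45,-1,-60],1.08],[[-45,-1,-120],1.08],[[-45,-1,-180],1.08],[[-45,-1,-190],1.08],[[-45,-1,-190],1.08]]'
python3 - <<'E'
from h import *
s=r.read_state();a,_=r.capture("wrist");print(s["time_s"],s["position"].round(4),s["tcp_rot"].tolist())
import json;json.dump(dict(position=s["position"].tolist(),tcp_rot=s["tcp_rot"].tolist()),open("w2.json","w"))
P=w2px("wrist",[[.5018,.152,.068]],s)[0];print(P)
u,v=(P-[110,82]).astype(int);u=max(u,0);v=max(v,0);print(u,v)
cr=a[v:v+165,u:u+220,::-1];cv2.imwrite("pics/w2.png",cv2.resize(cr,(cr.shape[1]*7//2,cr.shape[0]*7//2),interpolation=cv2.INTER_CUBIC))
E
```

```text
time_s: 9.45
position: [0.5426, 0.1853, 0.2931]
tcp_rot: [0.654, 0.757, 0.001, 0.001]
wrist_force: [0.3, 0.6, -0.9]
opening: -0.0001
grasp_force: 0.0
9.45 [0.5426 0.1853 0.2931] [0.6537383627862821, 0.7567200002958022, 0.0007414035995280541, 0.0006667042337404148]
[223.5920729  197.09285493]
113 115
```

View pics/w2.png

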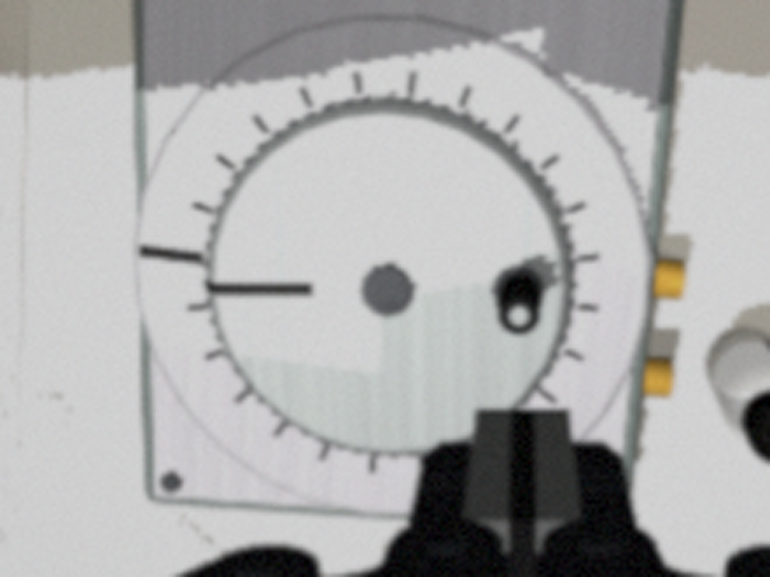

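The crop shows the index line from (209,289) to (312,290), the long line from (140,251) to (202,258), and the cap at (388,290). The index is still about 9° short.

```bash
cat > ang.py <<'E'
from h import *
def ang(s,o,k,i,i2,t,t2,c,l=None):
    q=lambda p,z:px2w("wrist",(p[0]/k+o[0],p[1]/k+o[1]),z,s)[:2]*1000
    A=lambda v:np.degrees(np.arctan2(v[1],v[0])).round(2)
    C=q(c,.071);i,i2,t,t2=q(i,.066),q(i2,.068),q(t,.058),q(t2,.058)
    print("C",C.round(1),"idx",A(i-C),A(i-i2),np.hypot(*(i-C)).round(1),"tgt",A(t-C),A(t2-C),A(t2-t),np.hypot(*(t-C)).round(1))
    # common centre so that index radius & target radius fit: centre known best from earlier mean
E
python3 - <<'E'
from ang import *
import json;s=json.load(open("w2.json"))
ang(s,(113,115),3.5,(209,289),(312,290),(202,258),(140,251),(388,290))
M=R.from_quat(s["tcp_rot"]).as_matrix();yaw0=np.degrees(np.arctan2(M[1,0],M[0,0]));print(yaw0)
c=np.array([501.8,152]);p0=np.array(s["position"][:2])*1000
for th in (12,8,6,4,2,0,-1,-2,-4):
    a=np.radians(th);e=np.array([np.cos(a),np.sin(a)]);f=np.array([-e[1],e[0]])
    F=c+45*e+(28 if th==12 else 18)*f;d=M[:2,:2].T@(F-p0)
    print(th,d.round(1),"turn",np.radians(((yaw0-(th+90)+180)%360)-180).round(2))
E
```

```text
C [502.5 152. ] idx -170.78 -171.41 62.4 tgt -178.61 -178.56 -178.38 66.9
98.35183846739106
12 [ 3.8 -2.1] turn -0.06
8 [-9.3 -0.1] turn 0.01
6 [-10.9   0.5] turn 0.04
4 [-12.5   1.1] turn 0.08
2 [-14.1   1.5] turn 0.11
0 [-15.7   2. ] turn 0.15
-1 [-16.6   2.1] turn 0.16
-2 [-17.4   2.3] turn 0.18
-4 [-19.1   2.6] turn 0.22
```

```bash
python3 -m creep '[[[4,-2,60],0],[[4,-2,120],0],[[4,-2,170],0],[[4,-2,190],0],[[4,-2,190],0],[[-5,0,190],0],[[-9,0,190],0.01],[[-11,0.5,190],0.04],[[-12.5,1,190],0.08],[[-14,1.5,190],0.11],[[-15,2,190],0.13],[[-15.8,2,190],0.15],[[-15.8,2,190],0.15],[[-5,2,190],0.15],[[0,2,130],0],[[0,2,70],0],[[-10,45,10],0],[[-20,45,0],0],[[-20,45,0],0],[[-20,45,0],0]]'
python3 - <<'E'
from h import *
s=r.read_state();a,_=r.capture("wrist");print(s["time_s"],s["position"].round(4),s["qpos"].round(2))
import json;json.dump(dict(position=s["position"].tolist(),tcp_rot=s["tcp_rot"].tolist()),open("w3.json","w"))
P=w2px("wrist",[[.5018,.152,.068]],s)[0]
u,v=np.maximum((P-[100,75]).astype(int),0);print(u,v)
cr=a[v:v+150,u:u+200,::-1];cv2.imwrite("pics/w3.png",cv2.resize(cr,None,fx=4,fy=4,interpolation=cv2.INTER_CUBIC))
E
```

```text
time_s: 12.0
position: [0.5887, 0.1719, 0.2906]
tcp_rot: [0.654, 0.757, -0.001, -0.001]
wrist_force: [0.0, -0.1, 0.1]
opening: 0.0001
grasp_force: 0.0
12.0 [0.5887 0.1719 0.2906] [0.17 0.31 0.47 1.74 0.   1.6 ]
86 106
```

View pics/w3.png

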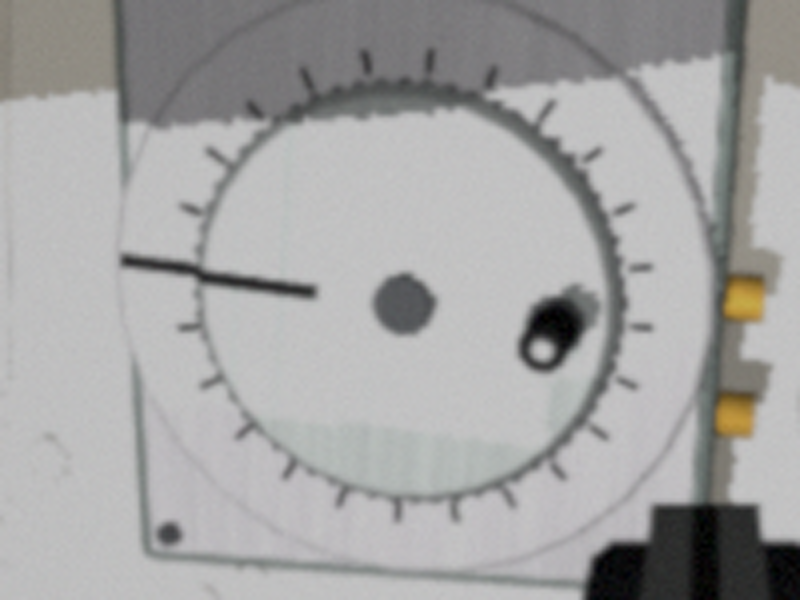

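The index line, (201,276) to (314,292), now nearly continues the long line, (122,260) to (197,269). The lines are at different heights, so I'll measure the angle with line fits.

Run:
```python
from ang import *
import json;s=json.load(open("w3.json"))
g=cv2.cvtColor(cv2.imread("pics/w3.png"),cv2.COLOR_BGR2GRAY).astype(float)
def fit(x0,x1,yc):
    xs=np.arange(x0,x1);ys=[]
    for x in xs:
        y=int(yc(x));w=np.clip(140-g[y-14:y+15,x],0,None);ys.append((w*np.arange(y-14,y+15)).sum()/w.sum())
    return np.polyfit(xs,ys,1)
a=fit(220,305,lambda x:276+(x-201)*.14);b=fit(132,185,lambda x:260+(x-122)*.12)
m=g[265:340,360:450]<115;yy,xx=np.nonzero(m);c=(xx.mean()+360,yy.mean()+265);print(a,b,c)
o=(86,106);Y=lambda p,x:(x,np.polyval(p,x))
ang(s,o,4,Y(a,201),Y(a,310),Y(b,197),Y(b,126),c)
l=px2w("wrist",(443*.64,157*.64),.073,json.load(open("w1.json")));print(l)
M=R.from_quat(s["tcp_rot"]).as_matrix();print("to lock",M[:2,:2].T@(l[:2]*1000-np.array(s["position"][:2])*1000))
print("lock from centre, unit yaw:", np.degrees(np.arctan2(270-152,492.8-502))-90)
```

```text
[1.39442237e-01 2.48415410e+02] [1.27863705e-01 2.44472578e+02] (np.float64(403.78902783380397), np.float64(303.91286809197254))
C [503.  151.9] idx -178.48 -179.01 61.5 tgt -178.49 -178.68 -179.22 66.0
[0.49279679 0.26998925 0.073     ]
to lock [110.92837808 -80.70308164]
lock from centre, unit yaw: 4.458109978098406
```

The index agrees with the long line to about 0.3°. Next is pressing the lock.

```bash
python3 -m creep '[[[55,-40,0],0],[[111,-81,0],0],[[111,-81,0],0],[[111,-81,60],0],[[111,-81,120],0],[[111,-81,165],0],[[111,-81,185],0],[[111,-81,192],0],[[111,-81,196],0],[[111,-81,200],0],[[111,-81,203],0],[[111,-81,205],0],[[111,-81,205],0]]'
```

```text
time_s: 13.68
position: [0.4941, 0.2698, 0.0879]
tcp_rot: [0.654, 0.756, 0.001, 0.0]
wrist_force: [-0.5, -1.3, 2.7]
opening: 0.0003
grasp_force: 1.3
```

Tip at 66 mm with about 3 N, so it is still sliding. A little more.

```bash
python3 -m creep '[[[0,0,2],0],[[0,0,3],0],[[0,0,3],0],[[0,0,3],0]]'
```

```text
time_s: 14.18
position: [0.4941, 0.2698, 0.087]
tcp_rot: [0.654, 0.756, 0.001, 0.001]
wrist_force: [-3.2, -2.6, 12.0]
opening: -0.0001
grasp_force: 5.6
```

```bash
python3 -m creep '[[[0,0,2],0],[[0,0,2],0],[[0,0,2],0]]'; python3 -m creep '[[[0,0,-50],0],[[0,0,-110],0],[[0,0,-170],0],[[60,50,-205],0],[[-60,50,-205],0],[[-75,60,-205],0],[[-75,60,-205],0],[[-75,60,-205],0]]'
python3 - <<'E'
from h import *
s=r.read_state();a,_=r.capture("wrist");b,_=r.capture("side");print(s["position"])
cv2.imwrite("pics/w4.png",cv2.resize(a[:,:,::-1],(800,600),interpolation=cv2.INTER_CUBIC))
cv2.imwrite("pics/side4.png",cv2.resize(b[140:260,210:370,::-1],(800,600),interpolation=cv2.INTER_CUBIC))
E
```

```text
time_s: 14.55
position: [0.4942, 0.2698, 0.0869]
tcp_rot: [0.654, 0.756, 0.001, 0.001]
wrist_force: [-5.9, -4.2, 17.7]
opening: -0.0001
grasp_force: 9.2
time_s: 15.55
position: [0.5636, 0.2041, 0.2867]
tcp_rot: [0.654, 0.756, -0.0, -0.001]
wrist_force: [-0.8, 0.1, 0.5]
opening: 0.0002
grasp_force: 0.0
[0.56357943 0.20411816 0.28665743]
```

View pics/w4.png

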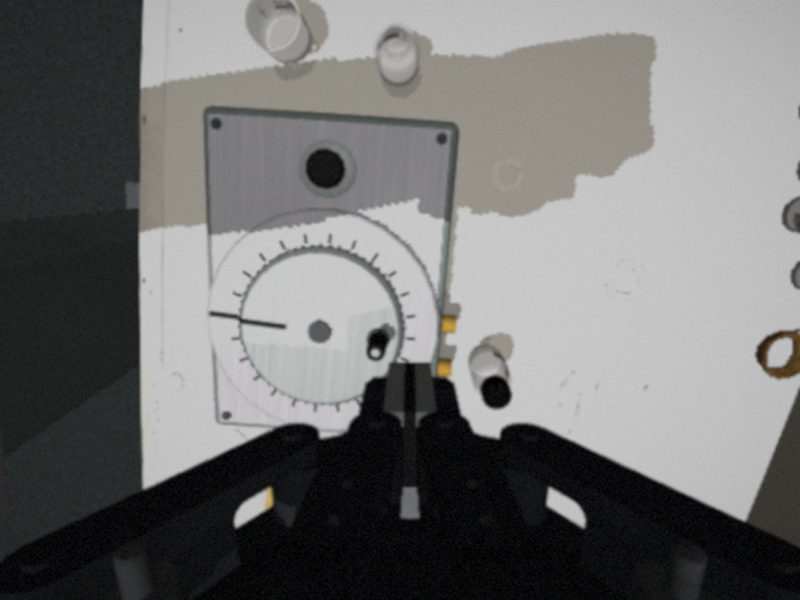

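View pics/side4.png

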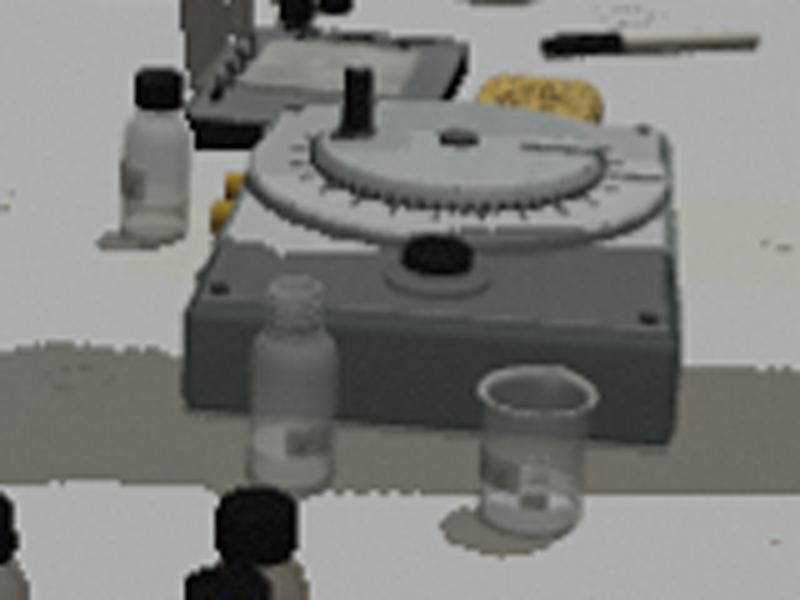

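The wrist view shows the index and long lines in line at (209,313) to (285,327). The side view shows the plunger pressed down at (437,255), the dial seated and the bottles and beaker in place.

```bash
python3 -c "
from plant import r
print(r.sign_off())"
```

```text
the job is handed in; nothing more can be done
None
```

The dial's index line matches the long scale line to about 0.3° as measured from the wrist camera, the lock plunger is pressed down to its stop, the bottles and beaker were not moved, and the job is handed in.

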